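# Refill the bottle lane and pin its gate

## Task

A bottle has tipped over and lies on the table in front of the metal bottle lane. Stand it upright inside the lane at the mouth, in line with its two neighbours, and let go of it; then push the gate pin all the way through the eyes of both gate posts, in front of the bottles, until its collar sits against the post, and leave it there. Do not knock over the neighbours or disturb the other things on the table.

Things in the scene. Friction and masses are not known exactly. Their poses are not given: they have to be found in the camera images.
- lane: Metal bottle lane fixed to the table, yawed up to 0.25 rad. Floor plate 290 (x) by 116 (y) mm, 12 thick; origin under its centre at table height. Its -x end, towards the robot, is the open mouth; +x end has a 62 mm high stop. Low side rails: inner faces at y = +-42 mm, tops 32 mm above the table, x = -95 to 145 mm.
- lane_place (a point): On the lane's floor (12 mm above the table), lane x = -40 mm, on the centre line: where the underside of the missing bottle belongs. The next neighbour's near side is about 52 mm beyond this point (+x).
- lane_gate (a point): Nominal midpoint of the two gate posts' eyes (lane x = -100 mm, y = 0, 55 mm above the table; axes as lane). Posts: steel, 50 mm wide in x, |y| = 42 to 54 mm, 85 high; each has a 14 mm round eye along y. Both posts are clamped together up to 8 mm off nominal along lane x (y, height exact): this shift is NOT in any reported pose; find it by touch or eye.
- bottle: Square green glass bottle, 56 by 56 mm, 165 tall, about 0.28 kg; flat sides up to 100 mm, then narrowing to a round neck with a brass cap. Origin: centre of its underside, z along its axis to the cap. It starts lying on one flat side on the table, cap to the robot's right (-y) within 0.5 rad.
- bottle_grip (a point): On the bottle's axis, 72 mm from its underside, a good height to grip; axes as the bottle.
- neighbour1: Same kind of bottle, standing in the lane at about lane x = +40 mm. Origin at the centre of its underside.
- neighbour2: Same kind of bottle, standing in the lane at about lane x = +106 mm. Origin at the centre of its underside.
- pin: Gate pin, 195 mm long, about 0.11 kg: steel rod 12 mm dia, 140 long, 3 mm tapered tip; 28 mm collar 5 thick; 22 mm square wooden handle. Origin on the rod axis at the collar's rod-side face, y to the tip. Lies level, axis 32 mm above the table, on a fixed wooden rest, two open-topped slotted saddles 38 high at pin y = 18 and 105 mm; tip to the robot's left, turned 0.1 to 0.7 rad away from it.
- pin_tip (a point): Tip of the rod (pin y = 140 mm); axes as the pin.
- pin_mid (a point): Point on the rod 54 mm from the collar face; it lies midway between the posts when the collar is against a post.
- pin_grip (a point): Centre of the pin's wooden handle (pin y = -30 mm; handle from -5 to -55 mm), which overhangs the rest, free from above. The pin may go in from either side of the lane; most room is on the lane's right (-y) side.
- tumbler: Bystander: clear plastic tumbler, 72 mm wide, 100 mm tall; leave alone.
- mug: Bystander: white mug, 76 mm wide, 90 mm tall; leave alone.
- jar: Bystander: jar, 72 mm wide, 100 mm tall; leave alone.
- wrench: Bystander: steel wrench lying flat; leave alone.
- soda: Bystander: large soda bottle, 96 mm wide, 230 mm tall; leave alone.
- puck: Bystander: cork coaster, 70 mm wide, 12 mm thick; leave alone.
Not all that is in view belongs to the job. Leave any purple look-alike of the bottle alone.

How it is judged:
On the way, in this order (a step that is already met when the one before it is completed fails the run):
1. the bottle stands upright in the lane in front of its neighbours, let go (x of bottle in the frame of lane between -0.08 and 0 m and y of bottle in the frame of lane between -0.02 and 0.02 m and z of bottle in the frame of lane between 0.007 and 0.017 m and angle between bottle's own z axis and vertical below 0.08 rad and contact force between the fingers and bottle below 0.3 N), for 0.3 s.
2. the gate pin is through both eyes, its collar against a post (x of pin_mid in the frame of lane_gate between -0.013 and 0.013 m and y of pin_mid in the frame of lane_gate between -0.006 and 0.006 m and z of pin_mid in the frame of lane_gate between -0.006 and 0.006 m and angle between the y axis of pin and the y axis of lane, either way round below 0.1 rad), for 0.2 s.
At the end, for the whole second after the job is handed in: Bottle upright (0.08 rad) on the lane floor, within 40 mm along and 20 mm across of lane_place; pin through both eyes, pin_mid within 6 mm of midway between the posts, square to the lane within 0.1 rad; neighbours upright on the lane line (20 mm); all at rest, released (all of step 2 and x of bottle in the frame of lane between -0.08 and 0 m and y of bottle in the frame of lane between -0.02 and 0.02 m and z of bottle in the frame of lane between 0.007 and 0.017 m and angle between each of bottle, neighbour1, neighbour2's own z axis and vertical below 0.08 rad and y of neighbour1 in the frame of lane between -0.02 and 0.02 m and y of neighbour2 in the frame of lane between -0.02 and 0.02 m and linear speed of each of pin, bottle below 0.02 m/s and contact force between the fingers and pin below 0.3 N); the robot touches nothing.
It fails at once if a neighbour is knocked over (angle between any of neighbour1, neighbour2's own z axis and vertical above 0.5 rad).
It fails at once if a bystander is moved more than 40 mm (distance of any of tumbler, mug, jar, wrench, soda, puck from where it was at the start of the episode above 0.04 m).
It also fails if it takes over 70 s, if anything falls off the work surface, if the arm or the gripper's body presses on something with over 40 N, if the wrist force passes 120 N, or if a joint passes its speed limit or range.

## Robot

A 7-joint arm with a two-finger parallel gripper is mounted at the origin on the work surface. World frame = base frame: x ahead of the robot, y to its left, z up, the work surface at z = 0. Lengths are in m, angles in rad, forces in N, time in s.
With the tool pointing down it reaches from about 0.4 to 0.85 m from the base axis. Payload 4.5 kg.
Tool frame: the origin (TCP) lies between the finger pads; the fingertips stand r.tip_reach ahead of it and the grasp point (between the pads) lies 3 mm ahead of it (r.tip_reach is the distance from the TCP to the fingertips, in m); z points along the fingers, y is the line along which they close (so a half turn about z gives the same grasp; the last joint's range is limited). The gripper opens to 88 mm and grips with 3 to 60 N. Pads are 18 mm wide; open, the fingers measure 123 mm over their backs; the gripper's body (75 mm by 187 mm) begins 45 mm behind the grasp point.
Start: joints at [-1.187, 0.689, -0.195, 1.565, 0.157, 0.902, -0.215], TCP at [0.214, 0.587, 0.261] pointing down, gripper open.
Joint ranges: [-3.01, 3.01], [-0.46, 2.08], [-1.47, 1.51], [0.13, 2.56], [-1, 4.14], [0.04, 2.09], [-2.66, 2.66]. Speed limits (rad/s): [2.57, 2.57, 3.14, 3.14, 3.14, 3.14, 3.14].

## Interface

Orientations are given as a unit quaternion [x, y, z, w].
In Python, from plant import r gives the robot as it stands.
- The arm moves only by the tool step_arm, never from a script. Its argument "motion" is a list of rows, each an object with "dp": the shift along the tool's x, y, z in mm, a list of three; "twist": the turn, a rotation vector about the tool's x, y, z in rad, a list of three; "hand": the opening, from -1 (shut) to 1 (fully open). In form: [{"dp": [dx, dy, dz], "twist": [rx, ry, rz], "hand": hand}, ...]. A call has 1 to 5 rows; each row is the pose to reach, as a shift and turn from the pose commanded when the call began, along the tool's axes at that moment; what a row does not reach only later rows make up. A row lasts 1/8 s, in which the tool goes at most 62.5 mm and 10.7 degrees, less where a joint would pass 70% of its speed; a pose out of reach is approached as far as the arm can. A call with a gripper value outside its range is refused whole. The fingers move at their own pace and stop on an object; "force" is the grip in N (left out, the last holds). Time passes only in rows, so rows that repeat a pose let the fingers close. It gives the time, the measured TCP pose, the force, the opening and the grip force at its end, in the units of the state.
- r.get_state(): the state, without advancing time (a new reading comes with each control period).
- r.snapshot(name): name is "scene" or "top"; returns a dict with "pixels" (384x512x3 uint8, red, green, blue), "depth" (384x512 float32, m along the optical axis (not along the pixel's ray), 0 where there is no reading), "fx", "fy", "cx", "cy" (pixels), "D" ([k1, k2, p1, p2, k3] as OpenCV has them; the pictures are not rectified), "xyz" and "orientation" of the camera in the world. Camera axes: x right, y down, z forward; pixel columns grow to the right and rows downward; lengths in m; the calibration is good to about 2 mm. A picture is of the moment at which its call begins.
- r.finish_job(): hands the job in; it is judged then, once.
Trained networks look in the newest picture that a camera, given by its name, has taken for a name from the list of things; names that differ only in an ending like _2 or _b are one class to them, and where a whole thing is asked for, a point or a joint stands for the part that bears it (a point fixed in the world has none). Each returns a list of dicts, best first, with "score" (0 to 1); they miss things now and then, are a little off and sometimes report something else, mostly with a low value. They report only what shows in the picture. A call takes as long as a camera call. They do not tell look-alikes from the thing itself.
- r.search_frame(camera, thing): "at" ([x, y, z] in m, in the coordinates of the camera as it stood for that picture, good to about 4 mm: the middle of the surface that is visible of it).
The state is a dict: "clock": time; "q": joint angles; "qd": joint speeds; "joint_torque": joint torques, N m; "tool_pos": TCP position; "eef_rot": TCP orientation; "contact_force": force on the tool from outside, world axes, zero at the start; "moment": the same for the moment, N m; "opening": opening from 0.0 (shut) to 1.0 (fully open); "finger_force": force on a finger pad.
Only numpy, scipy, OpenCV 4.12 (cv2) and the standard library are available. Lean on these libraries where they do the work, as an engineer would, in place of code of your own. Each camera call takes 0.05 s, during which the arm holds its last target. There are 200 camera calls.

## Working session

There is one attempt and no reset: what is moved stays moved. The work goes in short steps, Python scripts to look and compute and a tool call to move; the robot and the scene stay as the last step left them, time stands still between calls to the robot, and variables do not carry over. Pictures are saved under pics/ and viewed, at most 10 in all, crops included, and the job is handed in when it is done.

Besides the shell and the picture viewer there is one more tool, called after "Call:" as name([rows], argument=value, ...), one row to a line, values as JSON. step_arm: Moves the arm, as the interface text tells. Its arguments: {"type":"object","properties":{"motion":{"type":"array"},"force":{"type":"number"}},"required":["motion"]}

```bash
mkdir -p pics; ls; cat > h.py <<'E'
import numpy as np, cv2
from scipy.spatial.transform import Rotation as R
from plant import r
def snap(n):
    s=r.snapshot(n); s['K']=np.array([[s['fx'],0,s['cx']],[0,s['fy'],s['cy']],[0,0,1]]); s['R']=R.from_quat(s['orientation']).as_matrix(); s['t']=np.array(s['xyz']); s['D']=np.array(s['D'],float); return s
def cloud(s):
    h,w=s['depth'].shape
    uv=np.stack(np.meshgrid(np.arange(w),np.arange(h)),-1).reshape(-1,1,2).astype(np.float64)
    n=cv2.undistortPoints(uv,s['K'],s['D']).reshape(h,w,2)
    c=np.dstack([n,np.ones((h,w))])*s['depth'][...,None]
    p=c@s['R'].T+s['t']; p[s['depth']==0]=np.nan; return p
def px(s,P):
    P=np.atleast_2d(np.array(P,float)); c=(P-s['t'])@s['R']
    return cv2.projectPoints(c,np.zeros(3),np.zeros(3),s['K'],s['D'])[0].reshape(-1,2)
def plane(s,uv,z):
    n=cv2.undistortPoints(np.array(uv,float).reshape(-1,1,2),s['K'],s['D']).reshape(-1,2)
    d=np.c_[n,np.ones(len(n))]@s['R'].T
    return s['t']+d*((z-s['t'][2])/d[:,2])[:,None]
def dump(s,f,roi=None,k=1):
    im=s['pixels'][...,::-1]
    if roi: a,b,c,d=roi; im=im[b:d,a:c]
    cv2.imwrite(f,cv2.resize(im,None,fx=k,fy=k,interpolation=cv2.INTER_CUBIC))
E
python3 - <<'E'
from h import *
a=[]
for n in ('scene','top'):
    s=snap(n); a.append(s['pixels'][...,::-1]); print(n,s['t'].round(3),s['R'].round(2).tolist())
    for t in ['lane','lane_gate','bottle','bottle_grip','neighbour1','neighbour2','pin','pin_tip','pin_grip','tumbler','mug','jar','wrench','soda','puck']:
        for d in r.search_frame(n,t)[:3]:
            P=s['R']@np.array(d['at'])+s['t']; print(t,round(d['score'],2),P.round(3),px(s,P)[0].round())
im=np.vstack(a); cv2.imwrite('pics/a.png',cv2.resize(im,None,fx=.78,fy=.78,interpolation=cv2.INTER_AREA))
print(r.get_state(),r.tip_reach)
E
```

```text
pics
scene [1.199 0.439 1.056] [[-0.61, 0.6, -0.51], [0.79, 0.46, -0.4], [-0.01, -0.65, -0.76]]
lane 0.8 [0.622 0.187 0.015] [308. 271.]
lane_gate 0.98 [0.63  0.189 0.013] [307. 273.]
bottle 0.77 [ 0.491 -0.102  0.054] [256. 190.]
bottle 0.72 [ 0.321 -0.542  0.043] [194. 116.]
bottle_grip 0.86 [ 0.491 -0.1    0.052] [257. 190.]
bottle_grip 0.57 [ 0.323 -0.546  0.042] [193. 116.]
neighbour1 0.62 [0.731 0.197 0.114] [292. 282.]
neighbour1 0.61 [0.66  0.193 0.119] [306. 262.]
neighbour1 0.39 [ 0.564 -0.331  0.036] [191. 176.]
neighbour2 0.62 [0.731 0.197 0.114] [292. 282.]
neighbour2 0.61 [0.66  0.193 0.119] [306. 262.]
neighbour2 0.39 [ 0.564 -0.331  0.036] [191. 176.]
pin 0.65 [ 0.561 -0.33   0.037] [191. 175.]
pin 0.32 [0.73  0.197 0.116] [292. 282.]
pin_tip 0.58 [ 0.559 -0.333  0.039] [191. 174.]
pin_grip 0.54 [ 0.563 -0.329  0.038] [191. 176.]
tumbler 0.92 [ 0.767 -0.091  0.064] [202. 246.]
tumbler 0.65 [0.698 0.43  0.147] [381. 317.]
mug 0.87 [0.485 0.395 0.059] [397. 267.]
mug 0.65 [ 0.558 -0.327  0.039] [193. 175.]
jar 0.64 [0.349 0.269 0.08 ] [380. 212.]
wrench 0.63 [ 0.332 -0.
[... 1376 characters left out ...]
6, 'q': array([-1.18723764,  0.68914702, -0.19458669,  1.56531043,  0.15732172,
        0.90247472, -0.21510961]), 'qd': array([ 0.00113553,  0.00028875, -0.00097175,  0.00027947, -0.00128808,
       -0.00089832, -0.00065222]), 'joint_torque': array([ 4.29379415e-04, -5.27489519e+01, -1.26685727e+00, -1.53741449e+01,
       -5.18963544e-02, -6.52879753e-04,  2.22313730e-05]), 'tool_pos': array([0.21416278, 0.58718387, 0.26071022]), 'eef_rot': array([1.73980844e-01, 9.84749037e-01, 2.21820583e-05, 7.84752673e-06]), 'contact_force': array([ 0.58593328,  0.26632564, -0.39278657]), 'moment': array([-0.00562391,  0.0419443 , -0.02210824]), 'finger_force': 0.0, 'opening': 1.0008424161949026} 0.022
```

View pics/a.png

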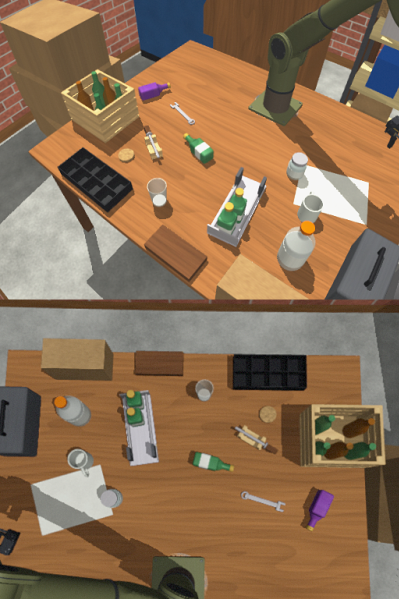

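The candidates for the bottle are the green one at scene (256,190) / top (269,211) and the purple one at scene (194,116) / top (410,266). The green one fits the description. I'll confirm it in a crop and measure from the depth.

```bash
python3 - <<'E'
from h import *
s=snap('top'); t=snap('scene')
dump(s,'pics/b1.png',(145,110,345,250),4); dump(t,'pics/b2.png',(150,130,350,320),3.1)
np.savez('sc.npz',top=cloud(s),sce=cloud(t),rt=s['pixels'],rs=t['pixels'])
for n,s_ in (('top',s),('scene',t)):
    P=cloud(s_); 
    m=(P[...,2]>.006)&(abs(P[...,0]-.48)<.13)&(abs(P[...,1]+.11)<.13)
    q=P[m]; (c,sz,a)=cv2.minAreaRect(q[:,:2].astype(np.float32)); print(n,'bottle',c,sz,a,len(q),np.percentile(q[:,2],[5,50,95,99]))
    mean=q[:,:2].mean(0);u,sv,vt=np.linalg.svd(q[:,:2]-mean);print(mean,vt[0])
    g=P[(abs(P[...,2])<.01)&(abs(P[...,0]-.48)<.2)&(abs(P[...,1]+.11)<.2)];print('table z',np.median(g[:,2]))
    m=(P[...,2]>.028)&(P[...,2]<.06)&(abs(P[...,0]-.56)<.12)&(abs(P[...,1]+.325)<.12)
    q=P[m]; print(n,'pin',cv2.minAreaRect(q[:,:2].astype(np.float32)),np.percentile(q[:,2],[5,50,95,99]))
    for lo,hi in ((.07,.095),(.15,.18),(.025,.04)):
        m=(P[...,2]>lo)&(P[...,2]<hi)&(abs(P[...,0]-.6)<.2)&(abs(P[...,1]-.17)<.12)
        q=P[m]; print('lane',lo,len(q)); 
        lab=cv2.connectedComponentsWithStats(m.astype(np.uint8))
        for i in range(1,lab[0]):
            if lab[2][i,4]>5: w=P[lab[1]==i]; print('  ',len(w),np.median(w,0).round(4),w.min(0).round(3),w.max(0).round(3))
E
```

```text
top bottle (0.48016196489334106, -0.1099100112915039) (0.2579989433288574, 0.2600429058074951) 89.48638916015625 1084 [0.00644449 0.04988316 0.05954876 0.06197722]
[ 0.47693304 -0.12068257] [-0.17656327  0.98428929]
table z 0.00023013058791843122
top pin ((0.5560826659202576, -0.26618367433547974), (0.16378536820411682, 0.20185376703739166), 23.730430603027344) [0.03114995 0.03857234 0.04714286 0.05009616]
lane 0.07 249
   46 [0.6956 0.1677 0.0815] [0.689 0.158 0.071] [0.738 0.208 0.095]
   49 [0.6258 0.1631 0.081 ] [0.617 0.153 0.07 ] [0.677 0.204 0.095]
   75 [0.517  0.1092 0.0838] [0.492 0.099 0.071] [0.542 0.118 0.092]
   78 [0.5024 0.2026 0.0845] [0.476 0.193 0.071] [0.528 0.211 0.092]
lane 0.15 156
   77 [0.7165 0.1874 0.1758] [0.705 0.174 0.151] [0.731 0.203 0.18 ]
   79 [0.6481 0.1822 0.1762] [0.635 0.17  0.151] [0.666 0.196 0.18 ]
lane 0.025 333
   144 [0.6619 0.135  0.0322] [0.551 0.117 0.025] [0.759 0.171 0.039]
   40 [0.7241 0.2356 0.0317] [0.69  0.229 0.025] [0.746 0.245 0.039]
   7 [0.7015 0.1587 0.0324] [0.694 0.158 0.028] [0.711 0.161 0.036]
   85 [0.5885 0.2142 0.031
[... 695 characters left out ...]
0.0855] [0.624 0.182 0.07 ] [0.678 0.214 0.095]
   110 [0.7445 0.2012 0.0818] [0.693 0.166 0.07 ] [0.751 0.217 0.095]
lane 0.15 233
   111 [0.657  0.1847 0.176 ] [0.637 0.167 0.151] [0.665 0.196 0.18 ]
   122 [0.7238 0.1886 0.1771] [0.704 0.173 0.151] [0.733 0.2   0.18 ]
lane 0.025 395
   64 [0.5689 0.1192 0.033 ] [0.505 0.108 0.025] [0.633 0.13  0.039]
   171 [0.6254 0.2193 0.0333] [0.507 0.201 0.026] [0.727 0.237 0.039]
   19 [0.729  0.1445 0.0321] [0.713 0.141 0.025] [0.739 0.148 0.036]
   18 [0.6716 0.2108 0.0315] [0.657 0.203 0.026] [0.675 0.214 0.039]
   94 [0.7558 0.1942 0.0332] [0.74  0.139 0.025] [0.765 0.251 0.04 ]
   6 [0.7197 0.2154 0.0337] [0.711 0.214 0.026] [0.73  0.217 0.037]
```

View pics/b1.png

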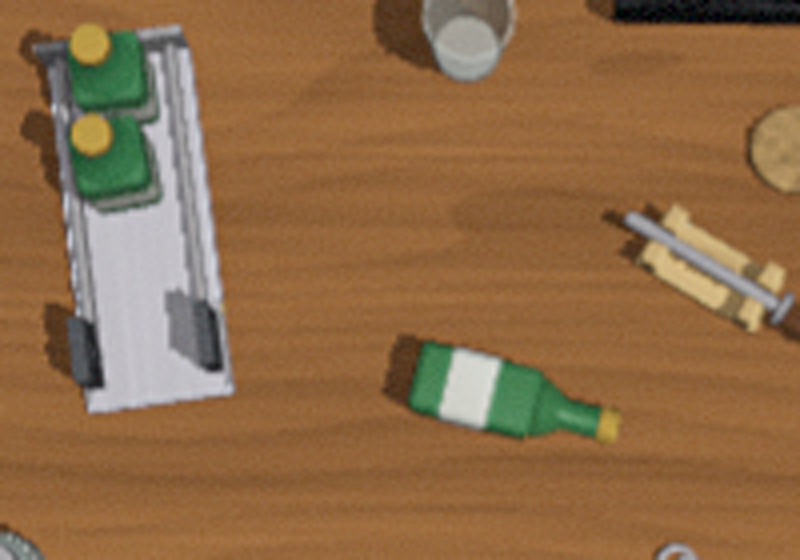

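View pics/b2.png

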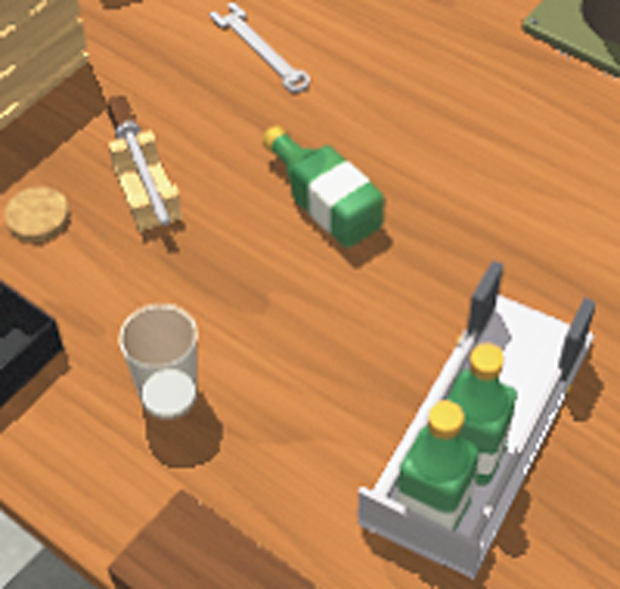

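The green bottle with the white label, base at b1 (415,380) and cap at (608,425), is the one. The pin's tip is at b1 (632,218) and its collar at (783,308), and the gate posts are at (85,350) and (205,335). Next I'll fit the exact poses.

```bash
python3 - <<'E'
from h import *
d=np.load('sc.npz')
for n,c in (('top','rt'),('sce','rs')):
    P=d[n]; rgb=d[c].astype(int); hsv=cv2.cvtColor(d[c],cv2.COLOR_RGB2HSV).astype(int)
    near=lambda x,y,a:(abs(P[...,0]-x)<a)&(abs(P[...,1]-y)<a)
    # bottle: top flat face
    m=near(.475,-.12,.13)&(P[...,2]>.015)
    lab=cv2.connectedComponentsWithStats(m.astype(np.uint8)); i=1+lab[2][1:,4].argmax(); m=lab[1]==i
    q=P[m]; rct=cv2.minAreaRect(q[:,:2].astype(np.float32)); print(n,'bottle',np.round(rct[0],4),np.round(rct[1],4),rct[2],'n',len(q))
    b=q[(q[:,2]>.051)]; mu=b[:,:2].mean(0); _,sv,vt=np.linalg.svd(b[:,:2]-mu); ax=vt[0]*np.sign(-vt[0][1]); 
    s=(q[:,:2]-mu)@ax; w=(b[:,:2]-mu)@np.array([-ax[1],ax[0]]); sb=(b[:,:2]-mu)@ax
    neck=q[s>s.max()-.045]; nk=neck[:,:2].mean(0); print('  face mu',mu.round(4),'ax',ax.round(3),'s',s.min().round(4),s.max().round(4),'face s',np.percentile(sb,[1,99]).round(4),'w',np.percentile(w,[1,50,99]).round(4),'neck',nk.round(4), 'neck zmax',neck[:,2].max().round(4))
    # pin rod
    m=near(.56,-.33,.11)&(P[...,2]>.022)&(P[...,2]<.06)
    q=P[m]; h=hsv[m]; st=(h[:,1]<70); 
    rod=q[st&(q[:,2]>.03)]; mu=np.median(rod[:,:2],0); print('  steel n',len(rod))
    for _ in range(5):
        _,_,vt=np.linalg.svd(rod[:,:2]-rod[:,:2].mean(0)); ax=vt[0]*np.sign(vt[0][1]); mu=rod[:,:2].mean(0); e=(rod[:,:2]-mu)@np.array([-ax[1],ax[0]]); rod=rod[abs(e)<.012]
    s=(rod[:,:2]-mu)@ax; print('  rod mu',mu.round(4),'ax',ax.round(3),'ang',np.arctan2(-ax[0],ax[1]).round(3),'s',s.min().round(4),s.max().round(4),'z',np.median(rod[:,2]).round(4),'ends',(mu+ax*s.min()).round(4),(mu+ax*s.max()).round(4))
    al=q[abs((q[:,:2]-mu)@np.array([-ax[1],ax[0]]))<.02]; sa=(al[:,:2]-mu)@ax; print('  all s',sa.min().round(4),sa.max().round(4))
    # posts
    C=[]
    for x,y in ((.517,.109),(.502,.2026)):
        q=P[near(x,y,.04)&(P[...,2]>.078)]; rc=cv2.minAreaRect(q[:,:2].astype(np.float32)); C.append(rc[0]); print('  post',np.round(rc[0],4),np.round(rc[1],4),round(rc[2],1),len(q))
    C=np.array(C); dd=C[1]-C[0]; print('  mid',C.mean(0).round(4),'yaw',np.arctan2(-dd[0],dd[1]).round(4),'sep',np.linalg.norm(dd).round(4))
    # lane outer
    m=(abs(P[...,0]-.6)<.2)&(abs(P[...,1]-.17)<.13)&(P[...,2]>.008)
    q=P[m]; rc=cv2.minAreaRect(q[:,:2].astype(np.float32)); print('  lane',np.round(rc[0],4),np.round(rc[1],4),rc[2])
E
```

```text
top bottle [ 0.4728 -0.1316] [0.1641 0.0563] 76.64863586425781 n 789
  face mu [ 0.4798 -0.101 ] ax [-0.243 -0.97 ] s -0.0509 0.1133 face s [-0.0483  0.0521] w [-0.0263 -0.0005  0.0263] neck [ 0.4582 -0.19  ] neck zmax 0.0493
  steel n 163
  rod mu [ 0.5829 -0.2856] ax [0.512 0.859] ang -0.537 s -0.0683 0.077 z 0.037 ends [ 0.5479 -0.3443] [ 0.6222 -0.2195]
  all s -0.1153 0.077
  post [0.5168 0.1095] [0.0501 0.0125] 10.2 68
  post [0.5023 0.2036] [0.0507 0.0124] 9.2 69
  mid [0.5096 0.1565] yaw 0.1528 sep 0.0952
  lane [0.5987 0.1726] [0.3945 0.2542] 0.10074763000011444
sce bottle [ 0.4761 -0.1308] [0.1679 0.0573] 77.49732971191406 n 718
  face mu [ 0.4835 -0.0989] ax [-0.227 -0.974] s -0.0513 0.1167 face s [-0.0481  0.0536] w [-0.0278  0.0004  0.0256] neck [ 0.4635 -0.1932] neck zmax 0.0461
  steel n 136
  rod mu [ 0.5816 -0.2907] ax [0.506 0.862] ang -0.531 s -0.0744 0.0833 z 0.0379 ends [ 0.5439 -0.3549] [ 0.6237 -0.2188]
  all s -0.1137 0.0833
  post [0.5201 0.109 ] [0.0515 0.011 ] 9.2 52
  post [0.5025 0.2018] [0.0495 0.0126] 8.3 72
  mid [0.5113 0.1554] yaw 0.1873 sep 0.0944
  lane [0.6231 0.1385] [0.3448 0.2028] 6.342973232269287
```

```bash
cat >> h.py <<'E'
import sys
YAW=.163; L=np.array([np.cos(YAW),np.sin(YAW),0]); GATE=np.array([.5104,.156,.055])
LY=np.array([-L[1],L[0],0]); UP=np.array([0,0,1.])
def pose(gp,z,y):
    "grasp point, tool z, tool y -> TCP pos, R"
    z=np.array(z)/np.linalg.norm(z); y=np.array(y)-np.dot(y,z)*z; y/=np.linalg.norm(y)
    return np.array(gp)-.003*z, np.c_[np.cross(y,z),y,z]
def rel(p,M,s=None):
    s=s or r.get_state(); R0=R.from_quat(s['eef_rot']).as_matrix()
    print('dp',(1000*R0.T@(p-s['tool_pos'])).round(1),'twist',R.from_matrix(R0.T@M).as_rotvec().round(3),'| clk',round(s['clock'],2),'F',np.round(s['contact_force'],1),'q',np.round(s['q'],2))
A=np.array([-.236,-.972,0]); A/=np.linalg.norm(A); BASE=np.array([.4934,-.051,0]); F=np.radians(38)
GZ=-np.cos(F)*UP-np.sin(F)*A; GY=np.array([-A[1],A[0],0])
def lying(back,h=.038): return pose(BASE+A*.085+UP*h-GZ*back,GZ,GY)
E
python3 -c "
from h import *
print(lying(.14)); rel(*lying(.14))"
```

```text
(array([ 0.45257245, -0.21915413,  0.15068554]), array([[ 1.85925921e-01,  9.71766804e-01,  1.45261250e-01],
       [ 7.65762692e-01, -2.35943380e-01,  5.98279384e-01],
       [ 6.15661475e-01,  1.64341436e-18, -7.88010754e-01]]))
dp [-500.3 -675.9  110. ] twist [-0.482  0.539  1.401] | clk 1.7 F [ 0.4 -0.5  0.5] q [-1.19  0.69 -0.19  1.57  0.16  0.9  -0.22]
```

Call:
step_arm([
  {"dp": [-500, -676, 0], "twist": [0, 0, 1.4], "hand": 1},
  {"dp": [-500, -676, 0], "twist": [0, 0, 1.4], "hand": 1},
  {"dp": [-500, -676, 0], "twist": [0, 0, 1.4], "hand": 1},
  {"dp": [-500, -676, 0], "twist": [0, 0, 1.4], "hand": 1},
  {"dp": [-500, -676, 0], "twist": [0, 0, 1.4], "hand": 1},
])

```text
clock: 2.33
tool_pos: [0.3032, 0.2858, 0.2611]
eef_rot: [0.602, 0.798, 0.001, 0.0]
contact_force: [0.3, -0.4, -0.9]
opening: 1.002
finger_force: 0.0
```

```bash
python3 -c "
from h import *
rel(*lying(.14))"
```

```text
dp [-526.6    5.1  110. ] twist [-0.17   0.647  0.497] | clk 2.33 F [ 0.3 -0.4 -0.9] q [-0.89  0.43  0.04  2.17 -0.03  0.55 -0.55]
```

Call:
step_arm([
  {"dp": [-527, 5, 0], "twist": [-0.17, 0.65, 0.5], "hand": 1},
  {"dp": [-527, 5, 0], "twist": [-0.17, 0.65, 0.5], "hand": 1},
  {"dp": [-527, 5, 0], "twist": [-0.17, 0.65, 0.5], "hand": 1},
  {"dp": [-527, 5, 30], "twist": [-0.17, 0.65, 0.5], "hand": 1},
  {"dp": [-527, 5, 110], "twist": [-0.17, 0.65, 0.5], "hand": 1},
])

```text
clock: 2.95
tool_pos: [0.3535, 0.1316, 0.2425]
eef_rot: [0.698, 0.687, 0.147, -0.138]
contact_force: [0.7, 0.3, -1.2]
opening: 1.002
finger_force: 0.0
```

```bash
python3 -c "
from h import *
rel(*lying(.14))"
```

```text
dp [-357.1  104.8  -52.7] twist [-0.105  0.255  0.194] | clk 2.95 F [ 0.7  0.3 -1.2] q [ 0.23  0.5  -0.6   2.38 -0.51  0.24  0.19]
```

Call:
step_arm([
  {"dp": [-357, 105, -53], "twist": [-0.1, 0.25, 0.2], "hand": 1},
  {"dp": [-357, 105, -53], "twist": [-0.1, 0.25, 0.2], "hand": 1},
  {"dp": [-357, 105, -53], "twist": [-0.1, 0.25, 0.2], "hand": 1},
  {"dp": [-357, 105, -53], "twist": [-0.1, 0.25, 0.2], "hand": 1},
  {"dp": [-357, 105, -53], "twist": [-0.1, 0.25, 0.2], "hand": 1},
])

```text
clock: 3.58
tool_pos: [0.4241, -0.1219, 0.1748]
eef_rot: [0.746, 0.583, 0.25, -0.202]
contact_force: [1.0, 0.3, 0.8]
opening: 0.999
finger_force: 0.0
```

```bash
python3 -c "
from h import *
rel(*lying(.14))"
```

```text
dp [-83.9  51.1 -34.6] twist [-0.005  0.009 -0.008] | clk 3.58 F [1.  0.3 0.8] q [ 0.96  0.85 -0.64  2.08 -0.35  0.52  0.54]
```

Call:
step_arm([
  {"dp": [-84, 51, -35], "twist": [0, 0.01, -0.01], "hand": 1},
  {"dp": [-84, 51, -35], "twist": [0, 0.01, -0.01], "hand": 1},
  {"dp": [-84, 51, -35], "twist": [0, 0.01, -0.01], "hand": 1},
])

```text
clock: 3.95
tool_pos: [0.4533, -0.2205, 0.1502]
eef_rot: [0.744, 0.585, 0.255, -0.202]
contact_force: [0.3, 0.5, -0.1]
opening: 1.003
finger_force: 0.0
```

```bash
python3 - <<'E'
from h import *
s=snap('scene'); dump(s,'pics/c.png',(170,90,350,240),3.5)
rel(*lying(0))
P=cloud(s); q=P[(abs(P[...,0]-.475)<.1)&(abs(P[...,1]+.1)<.12)&(P[...,2]>.008)&(P[...,2]<.045)]
# cap/neck height
d=np.load('sc.npz')['top']; b=d.reshape(-1,3); u=(b-BASE)@A; v=(b-BASE)@GY
for a in (.105,.115,.125,.135,.145,.155): 
    m=(abs(u-a)<.004)&(abs(v)<.01); print(a,np.nanmedian(b[m][:,2]).round(4), np.nanmax(b[m][:,2]).round(4))
E
```

```text
dp [ -1.7   1.1 139.3] twist [-0.006 -0.001  0.002] | clk 4.0 F [-1.   0.6 -0.5] q [ 1.01  0.93 -0.56  1.84 -0.26  0.73  0.58]
0.105 0.0505 0.0575
0.115 0.0433 0.0534
0.125 0.0418 0.0493
0.135 0.0408 0.0456
0.145 0.038 0.045
0.155 0.0421 0.0476
```

View pics/c.png

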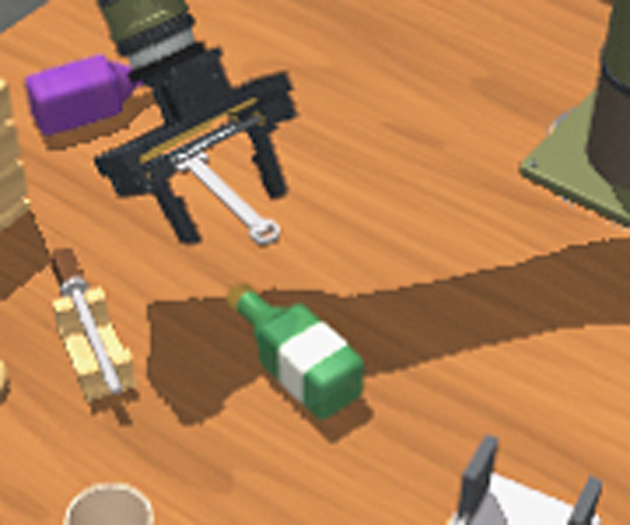

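The gripper (crop 190,150) lines up with the bottle axis behind the cap (240,295). I'll go in now.

Call:
step_arm([
  {"dp": [-1.5, 1, 50], "twist": [0, 0, 0], "hand": 1},
  {"dp": [-1.5, 1, 95], "twist": [0, 0, 0], "hand": 1},
  {"dp": [-1.5, 1, 125], "twist": [0, 0, 0], "hand": 1},
  {"dp": [-1.5, 1, 139], "twist": [0, 0, 0], "hand": 1},
  {"dp": [-1.5, 1, 139], "twist": [0, 0, 0], "hand": 1},
])

```text
clock: 4.62
tool_pos: [0.4721, -0.133, 0.0416]
eef_rot: [0.741, 0.587, 0.255, -0.205]
contact_force: [-0.0, 0.1, 0.3]
opening: 0.998
finger_force: 0.0
```

Call:
step_arm([
  {"dp": [0, 0, 0], "twist": [0, 0, 0], "hand": 0},
  {"dp": [0, 0, 0], "twist": [0, 0, 0], "hand": -0.2},
  {"dp": [0, 0, 0], "twist": [0, 0, 0], "hand": -0.2},
  {"dp": [0, 0, 0], "twist": [0, 0, 0], "hand": -0.2},
  {"dp": [0, 0, 0], "twist": [0, 0, 0], "hand": -0.2},
], force=25)

```text
clock: 5.25
tool_pos: [0.4728, -0.1348, 0.0416]
eef_rot: [0.742, 0.586, 0.255, -0.203]
contact_force: [0.1, -3.5, 5.7]
opening: 0.635
finger_force: 25.0
```

```bash
python3 - <<'E'
from h import *
rel(*lying(0)); print(r.get_state()['opening'],r.get_state()['finger_force'])
E
```

```text
dp [-1.2  0.3  0.7] twist [-0.006 -0.001  0.003] | clk 5.25 F [ 0.1 -3.5  5.7] q [ 0.89  1.12 -0.58  1.94 -0.28  0.4   0.59]
0.6346998566614569 24.995987507281825
```

```bash
cat >> h.py <<'E'
SZ=np.cos(F)*L-np.sin(F)*UP
def stand(up,along=.064,lat=0): return pose(GATE*[1,1,0]+L*along+LY*lat+UP*(.012+.0845+up)-L*.011,SZ,LY)
E
python3 -c "
from h import *
rel(*stand(.12))
s=r.get_state(); p,M=stand(.12); print(p); rel(np.array(s['tool_pos'])+[0,.02,.16],R.from_quat(s['eef_rot']).as_matrix())"
```

```text
dp [353.9  16.1  52.5] twist [-0.259 -0.998 -2.098] | clk 5.25 F [ 0.1 -3.5  5.7] q [ 0.89  1.12 -0.58  1.94 -0.28  0.4   0.59]
[0.56036478 0.16421716 0.21834698]
dp [ 113.9   -5.  -114. ] twist [0. 0. 0.] | clk 5.25 F [ 0.1 -3.5  5.7] q [ 0.89  1.12 -0.58  1.94 -0.28  0.4   0.59]
```

Call:
step_arm([
  {"dp": [31, 0, -39], "twist": [0, 0, 0], "hand": -0.2},
  {"dp": [62, 0, -79], "twist": [0, 0, 0], "hand": -0.2},
  {"dp": [98, 0, -126], "twist": [0, -0.15, 0], "hand": -0.2},
  {"dp": [98, 0, -126], "twist": [0, -0.3, 0], "hand": -0.2},
  {"dp": [98, 0, -126], "twist": [0, -0.45, 0], "hand": -0.2},
])

```text
clock: 5.88
tool_pos: [0.4725, -0.135, 0.2019]
eef_rot: [0.78, 0.617, 0.082, -0.066]
contact_force: [0.2, -0.5, -4.7]
opening: 0.633
finger_force: 25.0
```

```bash
python3 -c "
from h import *
rel(*stand(.12))
s=r.get_state();print(R.from_quat(s['eef_rot']).as_matrix().round(2), s['opening'])"
```

```text
dp [307.9  16.8  48.8] twist [-0.698 -0.722 -1.916] | clk 5.88 F [ 0.2 -0.5 -4.7] q [ 0.46  0.64 -0.24  2.01 -0.14  0.53  0.16]
[[ 0.22  0.97  0.05]
 [ 0.95 -0.23  0.2 ]
 [ 0.21 -0.   -0.98]] 0.6327112305095776
```

Call:
step_arm([
  {"dp": [110, -4, -28], "twist": [-0.7, -0.72, -1.92], "hand": -0.2},
  {"dp": [110, -4, -28], "twist": [-0.7, -0.72, -1.92], "hand": -0.2},
  {"dp": [110, -4, -28], "twist": [-0.7, -0.72, -1.92], "hand": -0.2},
  {"dp": [110, -4, -28], "twist": [-0.7, -0.72, -1.92], "hand": -0.2},
  {"dp": [110, -4, -28], "twist": [-0.7, -0.72, -1.92], "hand": -0.2},
])

```text
clock: 6.5
tool_pos: [0.4925, -0.039, 0.2533]
eef_rot: [0.511, 0.842, 0.069, 0.156]
contact_force: [-0.9, 0.2, -2.7]
opening: 0.631
finger_force: 25.0
```

```bash
python3 -c "
from h import *
rel(*stand(.12))
s=r.get_state();M=R.from_quat(s['eef_rot']).as_matrix();p=np.array([.47,.05,.25]);print(M.round(2),p,s['tool_pos']); rel(p,M)"
```

```text
dp [157.1 142.4  46.9] twist [-0.438 -0.443 -1.173] | clk 6.5 F [-0.9  0.2 -2.7] q [-0.06  0.45  0.02  2.26  0.52  0.1  -0.08]
[[-0.43  0.84  0.33]
 [ 0.88  0.47 -0.04]
 [-0.19  0.28 -0.94]] [0.47 0.05 0.25] [ 0.49246013 -0.03899188  0.25334487]
dp [88.8 21.8 -8.1] twist [0. 0. 0.] | clk 6.5 F [-0.9  0.2 -2.7] q [-0.06  0.45  0.02  2.26  0.52  0.1  -0.08]
```

Call:
step_arm([
  {"dp": [70, 22, -20], "twist": [-0.44, -0.44, -1.17], "hand": -0.2},
  {"dp": [70, 22, -20], "twist": [-0.44, -0.44, -1.17], "hand": -0.2},
  {"dp": [70, 22, -20], "twist": [-0.44, -0.44, -1.17], "hand": -0.2},
  {"dp": [70, 22, -20], "twist": [-0.44, -0.44, -1.17], "hand": -0.2},
  {"dp": [70, 22, -20], "twist": [-0.44, -0.44, -1.17], "hand": -0.2},
])

```text
clock: 7.12
tool_pos: [0.4735, 0.0235, 0.2625]
eef_rot: [0.366, 0.9, 0.029, 0.236]
contact_force: [-0.1, -0.6, -2.5]
opening: 0.634
finger_force: 25.0
```

```bash
python3 -c "
from h import *
rel(*stand(.12))
s=r.get_state();M=R.from_quat(s['eef_rot']).as_matrix();p=np.array([.47,.05,.25]);print(M.round(2),p,s['tool_pos']); rel(p,M)"
```

```text
dp [ 58.6 148.8  61. ] twist [-0.382 -0.346 -0.829] | clk 7.12 F [-0.1 -0.6 -2.5] q [-0.28  0.43 -0.05  2.4   1.89  0.29 -1.37]
[[-0.62  0.64  0.45]
 [ 0.67  0.73 -0.12]
 [-0.4   0.23 -0.89]] [0.47 0.05 0.25] [0.47352157 0.02345521 0.26254005]
dp [25.1 14.3  6.3] twist [0. 0. 0.] | clk 7.12 F [-0.1 -0.6 -2.5] q [-0.28  0.43 -0.05  2.4   1.89  0.29 -1.37]
```

Call:
step_arm([
  {"dp": [20, 20, 0], "twist": [-0.38, -0.35, -0.83], "hand": -0.2},
  {"dp": [20, 20, 0], "twist": [-0.38, -0.35, -0.83], "hand": -0.2},
  {"dp": [20, 20, 0], "twist": [-0.38, -0.35, -0.83], "hand": -0.2},
  {"dp": [20, 20, 0], "twist": [-0.38, -0.35, -0.83], "hand": -0.2},
  {"dp": [20, 20, 0], "twist": [-0.38, -0.35, -0.83], "hand": -0.2},
])

```text
clock: 7.75
tool_pos: [0.491, 0.0718, 0.2467]
eef_rot: [0.083, 0.933, 0.032, 0.348]
contact_force: [0.1, 0.6, -4.5]
opening: 0.633
finger_force: 25.0
```

```bash
python3 -c "
from h import *
rel(*stand(.12))
s=r.get_state();M=R.from_quat(s['eef_rot']).as_matrix();print(M.round(2),s['tool_pos'])"
```

```text
dp [-17.   96.8  66.9] twist [-0.134 -0.182 -0.29 ] | clk 7.75 F [ 0.1  0.6 -4.5] q [ 0.27  0.77 -1.17  2.56  2.01  1.18 -1.04]
[[-0.74  0.13  0.66]
 [ 0.18  0.98  0.  ]
 [-0.64  0.12 -0.76]] [0.49102609 0.07182659 0.24665254]
```

Call:
step_arm([
  {"dp": [-17, 97, 67], "twist": [-0.13, -0.18, -0.29], "hand": -0.2},
  {"dp": [-17, 97, 67], "twist": [-0.13, -0.18, -0.29], "hand": -0.2},
  {"dp": [-17, 97, 67], "twist": [-0.13, -0.18, -0.29], "hand": -0.2},
  {"dp": [-17, 97, 67], "twist": [-0.13, -0.18, -0.29], "hand": -0.2},
  {"dp": [-17, 97, 67], "twist": [-0.13, -0.18, -0.29], "hand": -0.2},
])

```text
clock: 8.38
tool_pos: [0.5609, 0.1625, 0.2193]
eef_rot: [-0.071, 0.896, 0.032, 0.437]
contact_force: [-0.5, -0.3, -2.4]
opening: 0.636
finger_force: 25.0
```

```bash
python3 - <<'E'
from h import *
rel(*stand(.12))
s=snap('scene'); dump(s,'pics/d.png',(200,70,420,320),2.4); rel(*stand(.03))
E
```

```text
dp [0.9 1.8 0.4] twist [-0.008 -0.001 -0.001] | clk 8.38 F [-0.5 -0.3 -2.4] q [ 0.08  0.96 -1.04  2.48  2.32  1.4  -0.88]
dp [72.   2.1 55.8] twist [-0.008 -0.001 -0.001] | clk 8.43 F [ 1.2 -1.1 -2.2] q [ 0.08  0.96 -1.04  2.48  2.32  1.4  -0.88]
```

View pics/d.png

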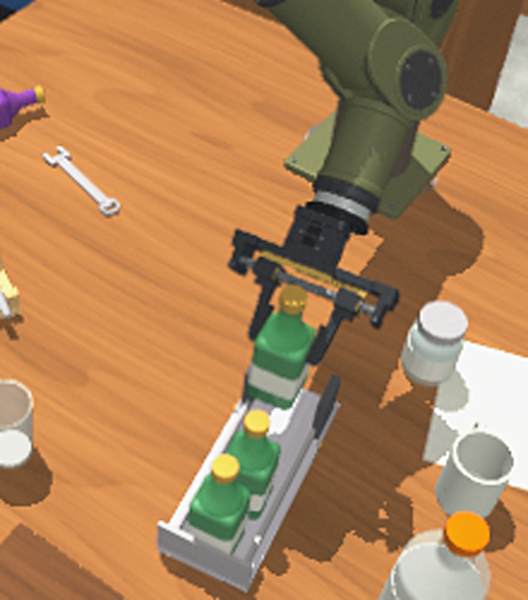

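The bottle is held upright, cap at crop (292,300), over the mouth with the neighbours behind it. I'll check its tilt in depth before lowering.

```bash
cat > tilt.py <<'E'
from h import *
def chk(up,along=.064):
    b=GATE*[1,1,0]+L*along+UP*(.012+up)
    for n in ('scene','top'):
        s=snap(n); P=cloud(s).reshape(-1,3); hsv=cv2.cvtColor(s['pixels'],cv2.COLOR_RGB2HSV).reshape(-1,3).astype(int)
        d=P-b; x=d@L; y=d@LY; z=d[:,2]; ok=(abs(x)<.05)&(abs(y)<.05)
        cap=ok&(z>.140)&(z<.18)&(hsv[:,1]>120)&(hsv[:,0]<35)
        gr=ok&(z>.01)&(z<.105)&(hsv[:,0]>50)&(hsv[:,0]<90)&(hsv[:,1]>100)
        f=lambda a,m,q:np.round(np.percentile(a[m],q)*1000,1) if m.sum()>3 else None
        print(n,cap.sum(),'cap x',f(x,cap,[2,50,98]),'y',f(y,cap,[2,50,98]),'z',f(z,cap,[50,98]),'| body',gr.sum(),'x',f(x,gr,[2,98]),'y',f(y,gr,[2,98]),'z',f(z,gr,[2,98]))
        # y tilt: edges of body at two heights
        for lo,hi in ((.0,.03),(.07,.1)):
            m=ok&(z>lo)&(z<hi)&(y>-.04)&(y<.04)&(x>-.04)&(x<.04); print('   z',lo,m.sum(),'x',f(x,m,[2,98]),'y',f(y,m,[2,98]))
    nb=0
E
python3 -c "
from tilt import *; chk(.12)"
```

```text
scene 118 cap x [-12.2   5.5  15.7] y [-15.3  -1.8  10.6] z [167.4 170.6] | body 271 x [-19.8  30.1] y [-28.7  24.6] z [ 15.6 104.3]
   z 0.0 92 x [-8.2 30.2] y [-25.1  24.1]
   z 0.07 304 x [-19.4  29.9] y [-38.2  38.8]
top 92 cap x [-36.2  -1.2  11.6] y [-14.7  -1.2  34.1] z [167.1 171.7] | body 134 x [-28.3  25.4] y [-29.2  25.5] z [ 80.2 104.9]
   z 0.0 13 x [-28.9 -27.7] y [-16.9  19. ]
   z 0.07 146 x [-28.6  25.3] y [-37.7  37.6]
```

Call:
step_arm([
  {"dp": [25, 2, 19.5], "twist": [-0.008, 0, 0], "hand": -0.2},
  {"dp": [50, 2, 39], "twist": [-0.008, 0, 0], "hand": -0.2},
  {"dp": [72, 2, 56], "twist": [-0.008, 0, 0], "hand": -0.2},
  {"dp": [86, 2, 67], "twist": [-0.008, 0, 0], "hand": -0.2},
  {"dp": [88, 2, 69], "twist": [-0.008, 0, 0], "hand": -0.2},
])

```text
clock: 9.15
tool_pos: [0.5611, 0.1645, 0.1061]
eef_rot: [-0.072, 0.896, 0.036, 0.436]
contact_force: [-0.0, 0.1, -1.9]
opening: 0.631
finger_force: 25.0
```

```bash
python3 -c "
from tilt import *; rel(*stand(0)); chk(.01)"
```

```text
dp [ 6.5 -0.2  4.2] twist [-0.    -0.002 -0.002] | clk 9.15 F [-0.   0.1 -1.9] q [ 0.02  1.26 -0.92  2.48  2.54  1.63 -0.94]
scene 93 cap x [-16.5   5.2  15.9] y [-13.7   0.4  11.7] z [163.4 167. ] | body 155 x [-20.6  28.7] y [-28.8  26. ] z [ 67.3 104.2]
   z 0.0 17 x [-17.9  25.8] y [23.4 26.7]
   z 0.07 239 x [-25.   28.8] y [-38.9  38.5]
top 77 cap x [-13.   -0.6  12. ] y [-12.1   0.5  14.1] z [164.2 169.1] | body 151 x [-27.6  49.6] y [-27.5  28. ] z [ 72.8 104.3]
   z 0.0 5 x [-28.4 -27.4] y [-12.8  11.5]
   z 0.07 187 x [-28.3  25.8] y [-39.2  39. ]
```

Call:
step_arm([
  {"dp": [1.5, 0, 1.2], "twist": [0, 0, 0], "hand": -0.2},
  {"dp": [3, 0, 2.4], "twist": [0, 0, 0], "hand": -0.2},
  {"dp": [4, 0, 3.1], "twist": [0, 0, 0], "hand": -0.2},
  {"dp": [5, 0, 3.9], "twist": [0, 0, 0], "hand": -0.2},
  {"dp": [5, 0, 3.9], "twist": [0, 0, 0], "hand": -0.2},
])

```text
clock: 9.88
tool_pos: [0.5612, 0.1648, 0.1006]
eef_rot: [-0.072, 0.896, 0.036, 0.436]
contact_force: [-0.8, 0.2, -3.0]
opening: 0.632
finger_force: 25.0
```

Call:
step_arm([
  {"dp": [0.8, 0, 0.6], "twist": [0, 0, 0], "hand": -0.2},
  {"dp": [1.6, 0, 1.2], "twist": [0, 0, 0], "hand": -0.2},
  {"dp": [1.6, 0, 1.2], "twist": [0, 0, 0], "hand": -0.2},
])

```text
clock: 10.25
tool_pos: [0.5612, 0.1648, 0.0985]
eef_rot: [-0.073, 0.896, 0.036, 0.436]
contact_force: [-0.7, 0.1, -2.7]
opening: 0.636
finger_force: 25.0
```

Call:
step_arm([
  {"dp": [0.8, 0, 0.6], "twist": [0, 0, 0], "hand": -0.2},
  {"dp": [1.6, 0, 1.2], "twist": [0, 0, 0], "hand": -0.2},
  {"dp": [1.6, 0, 1.2], "twist": [0, 0, 0], "hand": -0.2},
])

```text
clock: 10.62
tool_pos: [0.5612, 0.1649, 0.0973]
eef_rot: [-0.073, 0.896, 0.036, 0.437]
contact_force: [-2.4, -0.9, 3.6]
opening: 0.629
finger_force: 25.0
```

Call:
step_arm([
  {"dp": [0, 0, 0], "twist": [0, 0, 0], "hand": 0.7},
  {"dp": [0, 0, 0], "twist": [0, 0, 0], "hand": 0.7},
  {"dp": [0, 0, 0], "twist": [0, 0, 0], "hand": 0.7},
  {"dp": [0, 0, 0], "twist": [0, 0, 0], "hand": 0.7},
])

```text
clock: 11.12
tool_pos: [0.5612, 0.1649, 0.0966]
eef_rot: [-0.072, 0.896, 0.036, 0.436]
contact_force: [0.2, -0.4, 0.4]
opening: 0.851
finger_force: 0.0
```

Call:
step_arm([
  {"dp": [0, 0, -20], "twist": [0, 0, 0], "hand": 0.7},
  {"dp": [0, 0, -50], "twist": [0, 0, 0], "hand": 0.7},
  {"dp": [-10, 0, -100], "twist": [0, 0, 0], "hand": 0.7},
  {"dp": [-40, 0, -140], "twist": [0, 0, 0], "hand": 0.7},
  {"dp": [-80, 0, -140], "twist": [0, 0, 0], "hand": 0.7},
])

```text
clock: 11.75
tool_pos: [0.5183, 0.1632, 0.2519]
eef_rot: [-0.072, 0.9, 0.035, 0.429]
contact_force: [1.3, 0.8, 0.9]
opening: 0.854
finger_force: 0.0
```

```bash
python3 - <<'E'
from tilt import *
chk(0); rel(*stand(0))
s=snap('scene'); dump(s,'pics/e.png',(200,70,420,320),2.4)
E
```

```text
scene 88 cap x [-10.4   4.   16.6] y [-12.5   0.8  12.7] z [165.2 169.1] | body 133 x [-21.1  28.5] y [-26.7  26.8] z [ 66.4 104.3]
   z 0.0 98 x [-39.   37.7] y [23.8 37.9]
   z 0.07 111 x [-19.8  28.5] y [-27.8  26.8]
top 74 cap x [-13.7  -0.4  12.4] y [-12.3   0.2  12.6] z [164.6 170.7] | body 97 x [-28.3  49.7] y [-26.4  25.7] z [ 79.4 104.6]
   z 0.0 88 x [-35.8  37.3] y [-38.6  37.6]
   z 0.07 84 x [-28.4  26.8] y [-26.6  28.6]
dp [ 98.9  -3.4 130.1] twist [-0.006 -0.007 -0.   ] | clk 11.85 F [0.7 0.  0. ] q [ 0.16  1.05 -1.47  2.56  2.05  1.67 -0.74]
```

View pics/e.png

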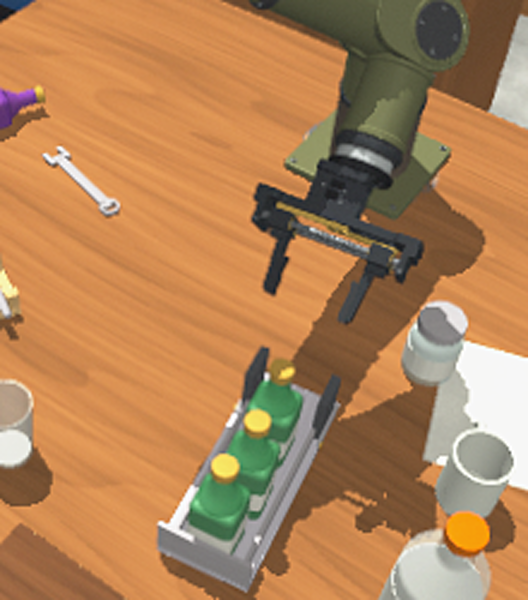

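The bottle stands centred in the lane, cap at crop (283,370), between the posts and neighbour1. Now the pin.

```bash
cat >> h.py <<'E'
PA=np.array([.509,.861,0]); PA/=np.linalg.norm(PA); PO=np.array([.5517,-.3395,.032]); PN=np.array([PA[1],-PA[0],0])
def pick(up): return pose(PO-PA*.030+UP*up,-UP,PN)
E
python3 -c "
from h import *
rel(*pick(.2)); rel(np.array([.47,.02,.28]),pick(0)[1])"
```

```text
dp [  57.7 -523.1  -38.9] twist [1.001 0.473 2.08 ] | clk 11.9 F [0.1 0.1 0.1] q [ 0.16  1.05 -1.47  2.56  2.05  1.67 -0.74]
dp [  24.8 -132.3  -71.3] twist [1.001 0.473 2.08 ] | clk 11.9 F [0.1 0.1 0.1] q [ 0.16  1.05 -1.47  2.56  2.05  1.67 -0.74]
```

Call:
step_arm([
  {"dp": [8, -215, -45], "twist": [0, 0, 0], "hand": 0.7},
  {"dp": [8, -215, -45], "twist": [0.3, 0.14, 0.62], "hand": 0.7},
  {"dp": [8, -215, -45], "twist": [1.0, 0.47, 2.08], "hand": 0.7},
  {"dp": [8, -215, -45], "twist": [1.0, 0.47, 2.08], "hand": 0.7},
  {"dp": [8, -215, -45], "twist": [1.0, 0.47, 2.08], "hand": 0.7},
])

```text
clock: 12.52
tool_pos: [0.5118, -0.0603, 0.2722]
eef_rot: [0.294, 0.897, 0.023, 0.329]
contact_force: [1.1, -0.5, 0.4]
opening: 0.853
finger_force: 0.0
```

```bash
python3 -c "
from h import *
rel(*pick(.15)); rel(np.array([.5,-.08,.28]),pick(0)[1])"
```

```text
dp [-130.3 -259.8  129.6] twist [0.661 0.319 1.411] | clk 12.53 F [ 1.1 -0.5  0.4] q [ 0.7   0.84 -1.46  2.43  1.8   1.24 -0.93]
dp [ -8.  -20.5 -10.2] twist [0.661 0.319 1.411] | clk 12.53 F [ 1.1 -0.5  0.4] q [ 0.7   0.84 -1.46  2.43  1.8   1.24 -0.93]
```

Call:
step_arm([
  {"dp": [-50, -120, 10], "twist": [0.66, 0.32, 1.41], "hand": 0.7},
  {"dp": [-50, -120, 10], "twist": [0.66, 0.32, 1.41], "hand": 0.7},
  {"dp": [-50, -120, 10], "twist": [0.66, 0.32, 1.41], "hand": 0.7},
  {"dp": [-50, -120, 10], "twist": [0.66, 0.32, 1.41], "hand": 0.7},
  {"dp": [-50, -120, 10], "twist": [0.66, 0.32, 1.41], "hand": 0.7},
])

```text
clock: 13.15
tool_pos: [0.4893, -0.1842, 0.2655]
eef_rot: [0.679, 0.719, 0.012, 0.147]
contact_force: [1.4, 0.5, 0.4]
opening: 0.844
finger_force: 0.0
```

```bash
python3 -c "
from h import *
rel(*pick(.15)); print(r.get_state()['tool_pos'])"
```

```text
dp [-163.5   14.6  120.6] twist [0.272 0.126 0.586] | clk 13.15 F [1.4 0.5 0.4] q [ 0.97  0.83 -1.4   2.08  1.27  1.13 -0.98]
[ 0.48931044 -0.18420002  0.26545138]
```

Call:
step_arm([
  {"dp": [-163, 15, 121], "twist": [0.27, 0.13, 0.59], "hand": 0.7},
  {"dp": [-163, 15, 121], "twist": [0.27, 0.13, 0.59], "hand": 0.7},
  {"dp": [-163, 15, 121], "twist": [0.27, 0.13, 0.59], "hand": 0.7},
  {"dp": [-163, 15, 121], "twist": [0.27, 0.13, 0.59], "hand": 0.7},
  {"dp": [-163, 15, 121], "twist": [0.27, 0.13, 0.59], "hand": 0.7},
])

```text
clock: 13.78
tool_pos: [0.5379, -0.3658, 0.1836]
eef_rot: [0.869, 0.495, 0.002, -0.0]
contact_force: [-0.0, -0.0, 0.1]
opening: 0.855
finger_force: 0.0
```

```bash
python3 - <<'E'
from h import *
rel(*pick(0)); print(r.get_state()['tool_pos'])
s=snap('top'); dump(s,'pics/f.png',(150,100,420,330),2.6)
E
```

```text
dp [ -1.   -1.8 148.6] twist [ 0.002 -0.004 -0.001] | clk 13.78 F [-0.  -0.   0.1] q [ 1.07  1.09 -1.22  1.53  1.05  1.28 -0.83]
[ 0.53789292 -0.36575555  0.18363044]
```

View pics/f.png

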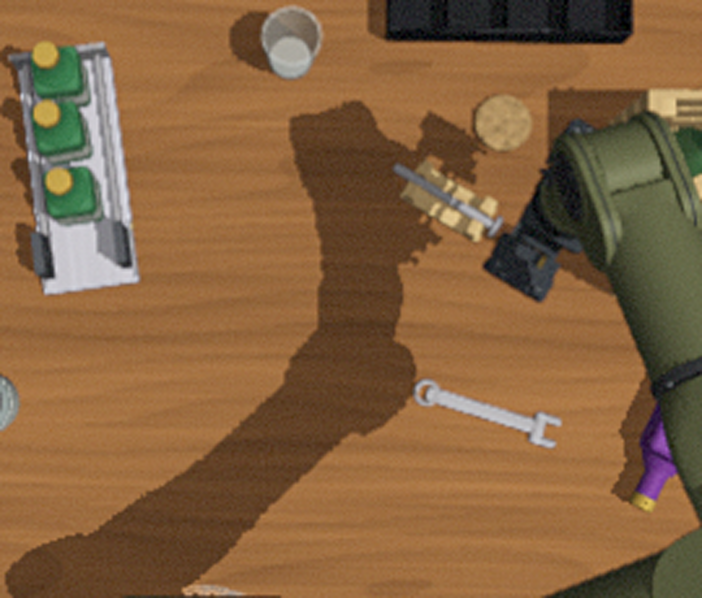

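```bash
python3 - <<'E'
from h import *
P=np.load('sc.npz')['top'].reshape(-1,3)
m=(P[:,1]<-.42)&(P[:,0]>.4)&(P[:,2]>.03)&(P[:,0]<.9); q=P[m]; print('crate',q.min(0),q.max(0),np.percentile(q[:,2],[50,90,99]))
for n in ('top','scene'):
    s=snap(n); P=cloud(s).reshape(-1,3); P=P[np.isfinite(P[:,0])]
    m=(P[:,2]>.2)&(P[:,0]>.2)&(P[:,1]<-.3); q=P[m]
    for x in np.arange(.3,.8,.05):
        w=q[abs(q[:,0]-x)<.025]
        if len(w)>5: print(n,round(x,2),'y',w[:,1].min().round(3),w[:,1].max().round(3),'z',np.percentile(w[:,2],[1,50,99]).round(3))
E
```

```text
crate [ 0.46938436 -0.75078949  0.03003188] [ 0.8989477  -0.42022705  0.2179781 ] [0.13487572 0.17335922 0.2120668 ]
top 0.3 y -0.479 -0.376 z [0.571 0.606 0.628]
top 0.35 y -0.476 -0.371 z [0.536 0.586 0.614]
top 0.4 y -0.458 -0.356 z [0.523 0.567 0.585]
top 0.45 y -0.435 -0.3 z [0.263 0.548 0.566]
top 0.5 y -0.696 -0.3 z [0.209 0.527 0.55 ]
top 0.55 y -0.701 -0.31 z [0.206 0.525 0.539]
top 0.6 y -0.702 -0.356 z [0.203 0.268 0.524]
top 0.65 y -0.7 -0.376 z [0.201 0.212 0.274]
scene 0.3 y -1.902 -0.381 z [0.202 0.25  0.529]
scene 0.35 y -1.901 -0.371 z [0.203 0.251 0.566]
scene 0.4 y -1.901 -0.355 z [0.203 0.252 0.575]
scene 0.45 y -1.894 -0.3 z [0.205 0.254 0.567]
scene 0.5 y -1.609 -0.3 z [0.205 0.256 0.551]
scene 0.55 y -1.607 -0.31 z [0.202 0.383 0.537]
scene 0.6 y -0.703 -0.345 z [0.202 0.272 0.521]
scene 0.65 y -0.69 -0.37 z [0.201 0.215 0.274]
```

Call:
step_arm([
  {"dp": [-1, -2, 45], "twist": [0, 0, 0], "hand": 0.7},
  {"dp": [-1, -2, 90], "twist": [0, 0, 0], "hand": 0.5},
  {"dp": [-1, -2, 125], "twist": [0, 0, 0], "hand": 0.3},
  {"dp": [-1, -2, 145], "twist": [0, 0, 0], "hand": 0.3},
  {"dp": [-1, -2, 148.5], "twist": [0, 0, 0], "hand": 0.3},
])

```text
clock: 14.55
tool_pos: [0.5374, -0.3637, 0.0381]
eef_rot: [0.868, 0.497, 0.003, 0.001]
contact_force: [0.5, 0.1, 1.0]
opening: 0.651
finger_force: 0.0
```

Call:
step_arm([
  {"dp": [0, 0, 0.5], "twist": [0, 0, 0], "hand": -0.2},
  {"dp": [0, 0, 0.5], "twist": [0, 0, 0], "hand": -0.7},
  {"dp": [0, 0, 0.5], "twist": [0, 0, 0], "hand": -0.8},
  {"dp": [0, 0, 0.5], "twist": [0, 0, 0], "hand": -0.8},
  {"dp": [0, 0, 0.5], "twist": [0, 0, 0], "hand": -0.8},
], force=30)

```text
clock: 15.18
tool_pos: [0.5378, -0.3649, 0.0384]
eef_rot: [0.868, 0.496, 0.003, 0.002]
contact_force: [-0.1, 0.4, 2.3]
opening: 0.262
finger_force: 28.7
```

```bash
python3 - <<'E'
from h import *
rel(*pick(0)); s=r.get_state(); print(s['tool_pos'],s['opening'],s['finger_force'])
E
```

```text
dp [-1.1 -1.   3.4] twist [ 0.007 -0.004  0.001] | clk 15.18 F [-0.1  0.4  2.3] q [ 1.04  1.27 -1.11  1.59  1.25  1.12 -0.94]
[ 0.53777878 -0.36489673  0.03836388] 0.26224494923235986 28.675877762725577
```

```bash
cat >> h.py <<'E'
def ins(d,up=0,x=0,zc=.0354): # d: distance of collar face from the post face (m); TCP height for axis .055
    return pose(GATE*[1,1,0]-LY*(.054+.030+d)+L*x+UP*(.055+.0034+up),-UP,L)
E
python3 -c "
from h import *
rel(*ins(.18,.1))"
```

```text
dp [ 232.6 -118.1 -123. ] twist [ 0.008 -0.001 -0.696] | clk 15.18 F [-0.1  0.4  2.3] q [ 1.04  1.27 -1.11  1.59  1.25  1.12 -0.94]
```

Call:
step_arm([
  {"dp": [0, 0, -20], "twist": [0, 0, 0], "hand": -0.8},
  {"dp": [0, 0, -60], "twist": [0, 0, 0], "hand": -0.8},
  {"dp": [0, 0, -110], "twist": [0, 0, 0], "hand": -0.8},
  {"dp": [0, 0, -125], "twist": [0, 0, 0], "hand": -0.8},
], force=45)

```text
clock: 15.68
tool_pos: [0.5381, -0.3643, 0.1672]
eef_rot: [0.868, 0.496, 0.005, 0.004]
contact_force: [-0.2, 0.2, -1.3]
opening: 0.254
finger_force: 43.5
```

```bash
python3 -c "
from h import *
rel(*ins(.18,.1)); s=r.get_state(); print(s['opening'],s['finger_force'])"
```

```text
dp [ 231.5 -118.8    5.6] twist [ 0.012 -0.001 -0.695] | clk 15.68 F [-0.2  0.2 -1.3] q [ 1.07  1.11 -1.21  1.55  1.08  1.25 -0.85]
0.2543918773538619 43.531601442955434
```

Call:
step_arm([
  {"dp": [231, -119, 5], "twist": [0.012, 0, -0.695], "hand": -0.8},
  {"dp": [231, -119, 5], "twist": [0.012, 0, -0.695], "hand": -0.8},
  {"dp": [231, -119, 5], "twist": [0.012, 0, -0.695], "hand": -0.8},
  {"dp": [231, -119, 5], "twist": [0.012, 0, -0.695], "hand": -0.8},
  {"dp": [231, -119, 5], "twist": [0.012, 0, -0.695], "hand": -0.8},
])

```text
clock: 16.3
tool_pos: [0.5509, -0.1002, 0.1582]
eef_rot: [0.644, 0.765, 0.0, -0.003]
contact_force: [0.8, -0.9, -1.3]
opening: 0.253
finger_force: 43.5
```

Call:
step_arm([
  {"dp": [0, 0, 0], "twist": [0, 0, 0], "hand": -0.8},
  {"dp": [0, 0, 0], "twist": [0, 0, 0], "hand": -0.8},
])

```text
clock: 16.55
tool_pos: [0.5512, -0.1076, 0.1575]
eef_rot: [0.649, 0.761, -0.002, -0.002]
contact_force: [-0.1, 0.2, -0.6]
opening: 0.255
finger_force: 43.5
```

```bash
cat > pin.py <<'E'
from h import *
def fitpin(save=None,zc=None):
    st=r.get_state(); out=[]; rel(*ins(.18,.1))
    tp=np.array(st['tool_pos'])
    for n in ('top','scene'):
        s=snap(n); P=cloud(s); d=P-tp; x=d@L; y=d@LY; z=d[...,2]
        m=(abs(x)<.03)&(y>.042)&(y<.18)&(abs(z)<.045)&np.isfinite(x)
        e=P[m]; v=np.c_[x[m],y[m],z[m]]
        for _ in range(4):
            a=np.polyfit(v[:,1],v[:,0],1); k=abs(v[:,0]-np.polyval(a,v[:,1]))<.009; v=v[k]
        b=np.polyfit(v[:,1],v[:,2],1)
        print(n,len(v),'x@y=.03,.17',np.polyval(a,[.03,.17]).round(4),'slope',a[0].round(4),'| ztop',np.polyval(b,[.03,.17]).round(4),'slope',b[0].round(4),'ymax',v[:,1].max().round(4))
        # gate posts at top in gate coords
        g=P-GATE; gx,gy=g@L,g@LY
        for sg in (-1,1):
            k=(abs(gy-sg*.048)<.012)&(abs(gx)<.045)&(P[...,2]>.08)&(P[...,2]<.095)
            if k.sum()>10: rc=cv2.minAreaRect(np.c_[gx[k],gy[k]].astype(np.float32)*1000); print('  post',np.round(rc[0],1),np.round(rc[1],1),k.sum(),'mean',(gx[k].mean()*1000).round(1),(gy[k].mean()*1000).round(1))
        if save==n: dump(s,'pics/%s.png'%n,(140,110,340,260),3.8) if n=='top' else dump(s,'pics/s_pin.png',(220,130,380,290),3.7)
E
python3 -c "
from pin import *
fitpin()"
```

```text
dp [ 2.7  2.5 -4. ] twist [-0.005 -0.001 -0.004] | clk 16.55 F [-0.1  0.2 -0.6] q [ 0.75  1.1  -1.3   1.82  1.15  1.22 -0.77]
top 177 x@y=.03,.17 [-0.0015 -0.0004] slope 0.008 | ztop [-0.0018 -0.006 ] slope -0.0299 ymax 0.1686
  post [ -0.9 -47. ] [49.1 12.5] 61 mean -0.2 -47.1
  post [-0.6 48.3] [12.1 48.9] 66 mean -1.1 48.2
scene 168 x@y=.03,.17 [0.0014 0.0028] slope 0.0099 | ztop [-0.0026 -0.005 ] slope -0.0169 ymax 0.1694
  post [ -0.5 -48.2] [10.1 52.2] 50 mean 2.6 -48.2
  post [-0.3 46.5] [51.6 13.2] 68 mean 0.8 46.9
```

```bash
python3 -c "
from h import *
p,M=ins(.165,0,-.0006); rel(p,M)"
```

```text
dp [17.3  2.2 96.3] twist [-0.005 -0.002 -0.004] | clk 16.65 F [ 0.7 -0.5 -1.1] q [ 0.75  1.1  -1.3   1.82  1.15  1.22 -0.77]
```

Call:
step_arm([
  {"dp": [6, 2, 40], "twist": [0, 0.021, -0.009], "hand": -0.8},
  {"dp": [12, 2, 75], "twist": [0, 0.021, -0.009], "hand": -0.8},
  {"dp": [17, 2, 96], "twist": [0, 0.021, -0.009], "hand": -0.8},
  {"dp": [17, 2, 96], "twist": [0, 0.021, -0.009], "hand": -0.8},
  {"dp": [17, 2, 96], "twist": [0, 0.021, -0.009], "hand": -0.8},
])

```text
clock: 17.27
tool_pos: [0.5509, -0.0886, 0.063]
eef_rot: [0.645, 0.764, 0.007, -0.01]
contact_force: [0.7, -0.1, -1.7]
opening: 0.249
finger_force: 43.5
```

```bash
python3 -c "
from pin import *
fitpin('scene')
p,M=ins(.165,0,-.0006); rel(p,M)"
```

```text
dp [-13.7  -0.6 -98.8] twist [-0.002 -0.024  0.007] | clk 17.27 F [ 0.7 -0.1 -1.7] q [ 0.7   1.23 -1.21  1.86  1.31  1.13 -0.87]
top 155 x@y=.03,.17 [-0.0016 -0.0024] slope -0.0063 | ztop [-0.0022 -0.0013] slope 0.0066 ymax 0.1703
  post [ -0.8 -47.2] [50.7 12.1] 65 mean -1.2 -47.3
  post [-0.9 48.4] [49.6 12.4] 66 mean -1.2 48.1
scene 152 x@y=.03,.17 [0.0008 0.0009] slope 0.0006 | ztop [-0.0019 -0.0012] slope 0.0045 ymax 0.1698
  post [ -1.5 -48.3] [10.6 52.7] 48 mean 1.5 -48.1
  post [-0.  46.7] [12.4 48.3] 68 mean 1.3 46.8
dp [-1.2 -1.1  1.9] twist [-0.002 -0.023  0.007] | clk 17.38 F [ 0.3  0.9 -2. ] q [ 0.7   1.23 -1.21  1.86  1.31  1.13 -0.87]
```

View pics/s_pin.png

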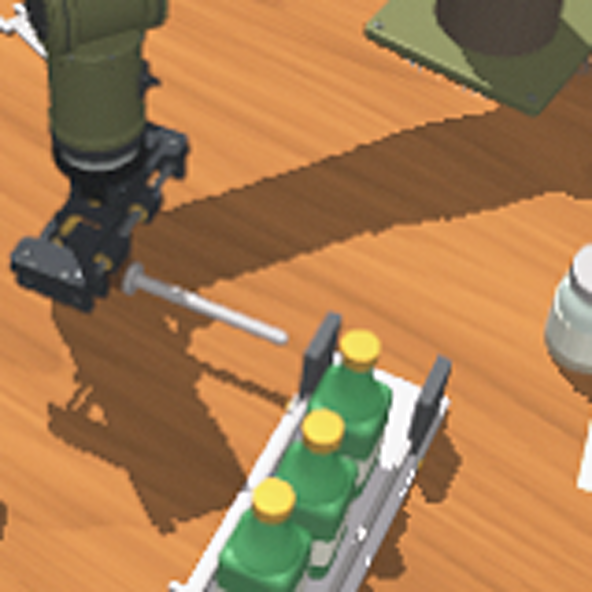

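The pin is level, with its tip at crop (285,337) facing the right post's eye side at (320,350). I'll make a small correction and approach.

Call:
step_arm([
  {"dp": [0, 0, 1.4], "twist": [0, -0.005, 0.003], "hand": -0.8},
  {"dp": [10, 0, 1.6], "twist": [0, -0.005, 0.003], "hand": -0.8},
  {"dp": [18, 0, 1.8], "twist": [0, -0.005, 0.003], "hand": -0.8},
  {"dp": [18, 0, 1.8], "twist": [0, -0.005, 0.003], "hand": -0.8},
])

```text
clock: 17.88
tool_pos: [0.5471, -0.0689, 0.0609]
eef_rot: [0.644, 0.765, 0.005, -0.008]
contact_force: [-0.7, 1.5, -2.0]
opening: 0.255
finger_force: 43.5
```

```bash
python3 -c "
from pin import *
fitpin()
rel(*ins(.12,0,.0005))"
```

```text
dp [ -34.2   -0.4 -101.1] twist [-0.003 -0.019  0.008] | clk 17.88 F [-0.7  1.5 -2. ] q [ 0.66  1.23 -1.21  1.88  1.32  1.13 -0.93]
top 181 x@y=.03,.17 [-0.0019 -0.0025] slope -0.0046 | ztop [-0.0025 -0.0016] slope 0.0064 ymax 0.1799
  post [ -0.9 -47.7] [12.1 50.8] 67 mean -1.4 -47.7
  post [ 0.  48.6] [13. 50.] 65 mean -1.2 48.3
scene 148 x@y=.03,.17 [0.     0.0025] slope 0.0173 | ztop [-0.0042  0.001 ] slope 0.0375 ymax 0.1797
  post [  0.4 -47.7] [51.3 10.1] 51 mean 2.5 -47.9
  post [-0.8 46.5] [12.6 50.7] 67 mean 1.5 46.8
dp [25.   1.  -0.2] twist [-0.004 -0.019  0.006] | clk 17.98 F [-0.5 -0.9 -0.8] q [ 0.66  1.23 -1.21  1.88  1.32  1.13 -0.93]
```

Call:
step_arm([
  {"dp": [2, 1, -0.2], "twist": [0, 0, 0.003], "hand": -0.8},
  {"dp": [5, 1, -0.2], "twist": [0, 0, 0.003], "hand": -0.8},
  {"dp": [8, 1, -0.2], "twist": [0, 0, 0.003], "hand": -0.8},
  {"dp": [11, 1, -0.1], "twist": [0, 0, 0.003], "hand": -0.8},
  {"dp": [11, 1, -0.1], "twist": [0, 0, 0.003], "hand": -0.8},
])

```text
clock: 18.6
tool_pos: [0.5463, -0.0588, 0.061]
eef_rot: [0.646, 0.763, 0.005, -0.008]
contact_force: [0.2, -0.4, -1.5]
opening: 0.256
finger_force: 43.5
```

```bash
python3 -c "
from pin import *
rel(*ins(.12,0,.0005))"
```

```text
dp [13.8 -0.  -0.1] twist [-0.004 -0.019  0.003] | clk 18.6 F [ 0.2 -0.4 -1.5] q [ 0.64  1.23 -1.21  1.89  1.32  1.12 -0.96]
```

```bash
python3 -c "
from pin import *
rel(*ins(.09,0,.0005));rel(*ins(.055,0,.0005))"
```

```text
dp [43.8  0.   0.5] twist [-0.004 -0.019  0.003] | clk 18.6 F [ 0.2 -0.4 -1.5] q [ 0.64  1.23 -1.21  1.89  1.32  1.12 -0.96]
dp [78.8  0.1  1.1] twist [-0.004 -0.019  0.003] | clk 18.6 F [ 0.2 -0.4 -1.5] q [ 0.64  1.23 -1.21  1.89  1.32  1.12 -0.96]
```

Call:
step_arm([
  {"dp": [8, 0, 0], "twist": [0, 0, 0], "hand": -0.8},
  {"dp": [18, 0, 0.2], "twist": [0, 0, 0], "hand": -0.8},
  {"dp": [30, 0, 0.3], "twist": [0, 0, 0], "hand": -0.8},
  {"dp": [44, 0, 0.5], "twist": [0, 0, 0], "hand": -0.8},
  {"dp": [44, 0, 0.5], "twist": [0, 0, 0], "hand": -0.8},
])

```text
clock: 19.23
tool_pos: [0.539, -0.0139, 0.0616]
eef_rot: [0.645, 0.764, 0.005, -0.009]
contact_force: [-0.3, -0.4, -1.2]
opening: 0.256
finger_force: 43.5
```

```bash
python3 -c "
from pin import *
fitpin()
rel(*ins(.055,0,.0005))"
```

```text
dp [ -89.7   -1.4 -101.6] twist [-0.003 -0.02   0.005] | clk 19.23 F [-0.3 -0.4 -1.2] q [ 0.57  1.23 -1.21  1.92  1.33  1.12 -1.06]
top 177 x@y=.03,.17 [-0.0019 -0.0027] slope -0.0057 | ztop [ 0.0033 -0.0038] slope -0.0506 ymax 0.178
  post [ -1.3 -47.1] [50.5 12. ] 65 mean -1.7 -47.4
  post [-0.7 48.2] [12.6 49.6] 64 mean -0.8 48.3
scene 124 x@y=.03,.17 [-0.0008  0.0061] slope 0.0499 | ztop [-0.0073  0.0111] slope 0.1308 ymax 0.1399
  post [  0.4 -48.4] [48.8 10. ] 47 mean 1.7 -48.1
  post [ 0.2 46.5] [12.5 52.6] 69 mean 2.0 46.9
dp [35.1  0.1  0.5] twist [-0.004 -0.018  0.003] | clk 19.32 F [-0.5 -0.6 -1.6] q [ 0.57  1.23 -1.21  1.92  1.33  1.12 -1.06]
```

Call:
step_arm([
  {"dp": [12, 0, 0.2], "twist": [0, 0, 0], "hand": -0.8},
  {"dp": [25, 0, 0.3], "twist": [0, 0, 0], "hand": -0.8},
  {"dp": [37, 0, 0.5], "twist": [0, 0, 0], "hand": -0.8},
  {"dp": [42, 0, 0.6], "twist": [0, 0, 0], "hand": -0.8},
  {"dp": [44, 0, 0.6], "twist": [0, 0, 0], "hand": -0.8},
])

```text
clock: 19.95
tool_pos: [0.5318, 0.0281, 0.0616]
eef_rot: [0.646, 0.763, 0.005, -0.008]
contact_force: [-0.5, -0.8, -2.0]
opening: 0.251
finger_force: 43.5
```

Call:
step_arm([
  {"dp": [3, 0, 0.1], "twist": [0, 0, 0], "hand": -0.8},
  {"dp": [6, 0, 0.1], "twist": [0, 0, 0], "hand": -0.8},
  {"dp": [9, 0, 0.2], "twist": [0, 0, 0], "hand": -0.8},
  {"dp": [12, 0, 0.2], "twist": [0, 0, 0], "hand": -0.8},
])

```text
clock: 20.45
tool_pos: [0.5299, 0.0396, 0.0616]
eef_rot: [0.646, 0.763, 0.005, -0.008]
contact_force: [0.3, -0.1, -1.6]
opening: 0.253
finger_force: 43.5
```

```bash
python3 -c "
from pin import *
rel(*ins(0,0,.0005))"
```

```text
dp [34.1  0.2  0.8] twist [-0.004 -0.019  0.002] | clk 20.45 F [ 0.3 -0.1 -1.6] q [ 0.47  1.23 -1.22  1.95  1.34  1.11 -1.19]
```

Call:
step_arm([
  {"dp": [8, 0, 0.2], "twist": [0, 0, 0], "hand": -0.8},
  {"dp": [16, 0, 0.4], "twist": [0, 0, 0], "hand": -0.8},
  {"dp": [24, 0, 0.6], "twist": [0, 0, 0], "hand": -0.8},
  {"dp": [29, 0, 0.7], "twist": [0, 0, 0], "hand": -0.8},
  {"dp": [29, 0, 0.7], "twist": [0, 0, 0], "hand": -0.8},
])

```text
clock: 21.08
tool_pos: [0.5251, 0.0686, 0.0615]
eef_rot: [0.646, 0.763, 0.005, -0.008]
contact_force: [0.7, 0.4, -0.3]
opening: 0.25
finger_force: 43.5
```

Call:
step_arm([
  {"dp": [1, 0, 0], "twist": [0, 0, 0], "hand": -0.8},
  {"dp": [2, 0, 0], "twist": [0, 0, 0], "hand": -0.8},
  {"dp": [3, 0, 0], "twist": [0, 0, 0], "hand": -0.8},
  {"dp": [3.5, 0, 0], "twist": [0, 0, 0], "hand": -0.8},
])

```text
clock: 21.58
tool_pos: [0.5246, 0.0715, 0.0615]
eef_rot: [0.646, 0.763, 0.005, -0.008]
contact_force: [0.5, 0.5, -1.1]
opening: 0.254
finger_force: 43.5
```

```bash
python3 -c "
from pin import *
rel(*ins(0,0,.0005))"
```

```text
dp [1.7 0.2 0.2] twist [-0.004 -0.019  0.002] | clk 21.57 F [ 0.5  0.5 -1.1] q [ 0.41  1.23 -1.22  1.95  1.35  1.11 -1.26]
```

Not touching yet, so I'll push gently on until the collar meets the post.

Call:
step_arm([
  {"dp": [1, 0, 0], "twist": [0, 0, 0], "hand": -0.8},
  {"dp": [2, 0, 0], "twist": [0, 0, 0], "hand": -0.8},
  {"dp": [2, 0, 0], "twist": [0, 0, 0], "hand": -0.8},
])

```text
clock: 21.95
tool_pos: [0.5242, 0.0736, 0.0616]
eef_rot: [0.646, 0.763, 0.005, -0.008]
contact_force: [-0.4, -0.3, -0.6]
opening: 0.257
finger_force: 43.5
```

Call:
step_arm([
  {"dp": [0.7, 0, 0], "twist": [0, 0, 0], "hand": -0.8},
  {"dp": [1.4, 0, 0], "twist": [0, 0, 0], "hand": -0.8},
  {"dp": [1.4, 0, 0], "twist": [0, 0, 0], "hand": -0.8},
])

```text
clock: 22.32
tool_pos: [0.524, 0.0742, 0.0615]
eef_rot: [0.646, 0.763, 0.004, -0.008]
contact_force: [-0.5, -2.0, -0.4]
opening: 0.253
finger_force: 43.5
```

Call:
step_arm([
  {"dp": [1, 0, 0], "twist": [0, 0, 0], "hand": -0.8},
  {"dp": [2, 0, 0], "twist": [0, 0, 0], "hand": -0.8},
  {"dp": [2, 0, 0], "twist": [0, 0, 0], "hand": -0.8},
])

```text
clock: 22.7
tool_pos: [0.524, 0.0743, 0.0614]
eef_rot: [0.647, 0.763, 0.003, -0.006]
contact_force: [0.4, -7.1, 2.4]
opening: 0.257
finger_force: 43.4
```

```bash
python3 - <<'E'
from h import *
rel(*ins(0,0,.0005))
s=snap('scene'); dump(s,'pics/g.png',(255,190,375,290),5)
E
```

```text
dp [-1.2  0.4  0. ] twist [-0.004 -0.013  0.001] | clk 22.7 F [ 0.4 -7.1  2.4] q [ 0.41  1.23 -1.22  1.95  1.35  1.12 -1.27]
```

View pics/g.png

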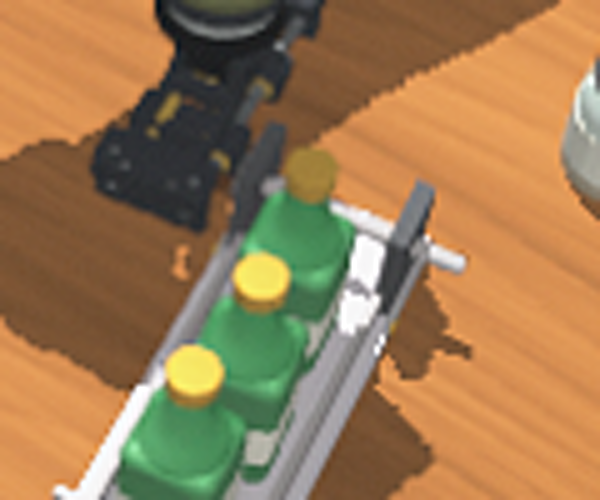

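The pin goes through both eyes, with its tip sticking out at crop (455,262) and the collar seated (7 N reaction). Now I'll release it.

Call:
step_arm([
  {"dp": [-1.5, 0, 0], "twist": [0, 0, 0], "hand": -0.8},
  {"dp": [-1.5, 0, 0], "twist": [0, 0, 0], "hand": -0.3},
  {"dp": [-1.5, 0, 0], "twist": [0, 0, 0], "hand": 0.0},
  {"dp": [-1.5, 0, 0], "twist": [0, 0, 0], "hand": 0.2},
  {"dp": [-1.5, 0, 0], "twist": [0, 0, 0], "hand": 0.3},
])

```text
clock: 23.38
tool_pos: [0.5239, 0.0758, 0.0616]
eef_rot: [0.646, 0.763, 0.005, -0.009]
contact_force: [0.7, -0.5, -0.3]
opening: 0.645
finger_force: 0.0
```

Call:
step_arm([
  {"dp": [-1.5, 0, -20], "twist": [0, 0, 0], "hand": 0.3},
  {"dp": [-3, 0, -60], "twist": [0, 0, 0], "hand": 0.3},
  {"dp": [-20, 0, -110], "twist": [0, 0, 0], "hand": 0.3},
  {"dp": [-80, 0, -150], "twist": [0, 0, 0], "hand": 0.3},
  {"dp": [-130, 0, -150], "twist": [0, 0, 0], "hand": 0.3},
])

```text
clock: 24.0
tool_pos: [0.5478, -0.0555, 0.2122]
eef_rot: [0.645, 0.764, 0.007, -0.007]
contact_force: [0.1, -0.2, 0.3]
opening: 0.654
finger_force: 0.0
```

Call:
step_arm([
  {"dp": [0, 0, 0], "twist": [0, 0, 0], "hand": 0.3},
  {"dp": [0, 0, 0], "twist": [0, 0, 0], "hand": 0.3},
])

```text
clock: 24.25
tool_pos: [0.546, -0.0549, 0.2091]
eef_rot: [0.646, 0.763, 0.005, -0.009]
contact_force: [-0.9, 0.3, 0.1]
opening: 0.652
finger_force: 0.0
```

```bash
python3 - <<'E'
from tilt import *
chk(0)
for n in ('top','scene'):
    s=snap(n); P=cloud(s); g=P-GATE; x,y,z=g@L,g@LY,P[...,2]
    m=(abs(x)<.02)&(z>.045)&(z<.068)
    for lo,hi in ((-.12,-.08),(-.072,-.056),(-.035,.035),(.058,.1)):
        k=m&(y>lo)&(y<hi)
        if k.sum()>3: print(n,lo,k.sum(),'x',np.median(x[k]).round(4),'z',np.median(z[k]).round(4),'y',y[k].min().round(4),y[k].max().round(4))
    if n=='top': dump(s,'pics/h.png',(140,110,260,220),5)
print(r.get_state()['tool_pos'],r.get_state()['clock'])
E
```

```text
scene 87 cap x [-10.2   4.7  15.1] y [-12.7   0.3  13.2] z [165.1 169.4] | body 139 x [-19.6  28.7] y [-26.3  27. ] z [ 66.9 104.6]
   z 0.0 99 x [-38.2  38. ] y [24.  37.7]
   z 0.07 108 x [-18.8  28.9] y [-28.1  27.1]
top 79 cap x [-13.6  -1.   12.8] y [-11.9  -0.   12.7] z [165.  170.9] | body 117 x [-27.9  49.6] y [-26.1  26. ] z [ 77.5 104.8]
   z 0.0 131 x [-39.4  36.4] y [-38.8  36.3]
   z 0.07 117 x [-28.5  26.2] y [-26.7  28.5]
top -0.12 57 x -0.0011 z 0.0636 y -0.108 -0.0803
top -0.072 33 x -0.0014 z 0.0644 y -0.0716 -0.0567
top -0.035 86 x -0.0016 z 0.0589 y -0.0344 0.0347
top 0.058 34 x -0.0016 z 0.0583 y 0.059 0.0857
scene -0.12 78 x 0.0068 z 0.0632 y -0.1088 -0.0802
scene -0.072 39 x 0.0069 z 0.062 y -0.0718 -0.0586
scene -0.035 34 x 0.0003 z 0.0608 y -0.0341 0.0337
scene 0.058 39 x 0.0012 z 0.0597 y 0.0582 0.0853
[ 0.54607374 -0.0539024   0.20908891] 24.45
```

View pics/h.png

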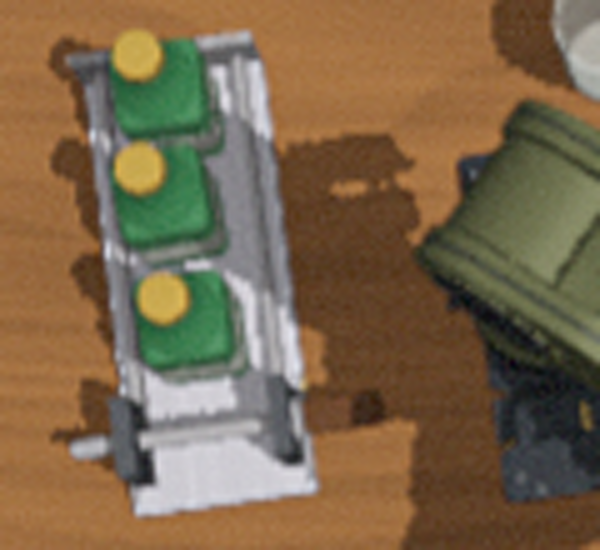

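The pin spans both posts in the picture (70–290, ~440), with its tip at lane y ≈ +86 mm as it should be when seated. The three bottles are upright in line and the arm is clear, so I'm handing in.

```bash
python3 -c "
from plant import r
print(r.finish_job())"
```

```text
the job is handed in; nothing more can be done
None
```

The job is handed in: my last camera check showed the bottle upright in the lane in line with its neighbours and the gate pin through both eyes with its collar against the post; the hand-in returned no verdict.

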